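Set the length stop to the red mark and clamp it

TASK

Wind the round black knob on the sloping face of the length-stop fixture until the black pointer stands on the red mark (not the blue one). Then turn the orange clamp handle clockwise until it stops, and let go. Move the pointer's carriage with the knob only, not by pushing it, and leave the two tins and the bottle where they are.

Things in the scene. Friction and masses are not known exactly. Their poses are not given: they have to be found in the camera images.
- fixture: Length-stop fixture fixed to the bench, base plate 155 x 270 x 10 mm; place and yaw vary. Origin on the bench mid-length; x away from the robot, y left. At the back (x 20 to 91, y -50 to 35 mm) a grey housing 130 mm high, upper face sloping 30 deg down to the left; in front end blocks at y +-120, 55 mm high, guide rods between them; foremost (x -66 to -38) a white scale bar 190 long, top z 45 mm.
- carriage: Aluminium slider 50 x 40 mm, top 53 mm over the bench, runs along the fixture's y up to 60 mm either way of the middle. Carries the black pointer and a 12 mm steel stop rod sticking out to the left, at most 260 mm from the fixture's middle. Origin: the fixture's origin, shifted along y with it. Driven by the knob; not to be pushed directly.
- pointer_tip (a point): Tip of the black pointer on top of the carriage, 55 mm above the bench, pointing at the robot's side, just behind the marks.
- red_mark: The target: a red tab 12 mm wide (fixture's y), 20 deep, 8 high, fixed on the scale bar in front of the pointer, 28 to 42 mm left or right of the middle. Origin at the middle of its underside, axes parallel to the fixture's. The pointer is on it when pointer_tip and this origin have the same y in the fixture's frame.
- blue_mark: The same tab in blue, on the other side of the middle: the setting of another product, to be ignored.
- adjust_knob (a joint): Angle of the round black knob, rad, -3.3 to 3.3, 0 = carriage in the middle. It grows counter-clockwise as seen when facing the knob, and each rad moves the carriage 18 mm to +y of the fixture (left): clockwise moves it right. Stiff (about 0.3 N m) and stays where it is left. The start is -0.4 to 0.4.
- knob_grip (a point): Point on the knob's axis, 27 mm out of the sloping face, good to grip. The knob is round, 44 mm across, its grip 10 to 40 mm out of the face, on a 24 mm neck. z = the knob's axis, out of the face, leaning 30 deg from vertical to the fixture's +y (left); x and y turn with the knob. Point the tool along -z; fingers may close in any direction across.
- clamp (a joint): Angle of the orange clamp handle, rad: about 0 to 0.15 at the start (loose), grows clockwise seen from above, end stop at 1.3 (tight). Stiffness about 0.12 N m; stays where it is left. Turning it does not move the carriage.
- clamp_grip (a point): Grip point of the orange clamp handle on the right end block: a bar 64 mm long, 14 mm wide, 24 mm high (z 66 to 90 mm over the bench), turning about a vertical axis through this point, 81 mm above the bench. Its x axis runs along the bar, so the fingers close along its y; at joint 0 the bar lies along the fixture's x.
- tin_buttons: Shallow round tin of green buttons, 108 mm across, 29 mm high, standing loose to the right; origin under its centre.
- tin_pins: Shallow round tin of pins, 108 mm across, 17 mm high, standing loose to the right; origin under its centre.
- pump_bottle: Small clear bottle, 26 mm across, 79 mm high, standing loose at the left; origin under its centre.

How it is judged (in metres and radians):
On the way, in this order (a step that is already met when the one before it is completed fails the run):
1. the pointer stands on the red mark (tip within 6 mm of its middle, so within its width) while the clamp is still loose (below 0.5 rad) (y of pointer_tip in the frame of red_mark between -0.006 and 0.006 m and value of joint clamp below 0.5 rad), for 0.3 s.
2. the clamp handle is tight (beyond 1.1 rad) (value of joint clamp above 1.1 rad), for 0.2 s.
At the end, for the whole second after the job is handed in: The pointer's tip is within 6 mm (along the scale) of the middle of the red mark, the carriage is at rest, and the clamp handle is turned clockwise past 1.1 rad (its stop is at 1.3) (y of pointer_tip in the frame of red_mark between -0.006 and 0.006 m and value of joint clamp above 1.1 rad and linear speed of carriage below 0.005 m/s); the robot touches nothing.
It fails at once if the robot pushes the carriage, its pointer or its rod directly (more than 3 N) (contact force between the arm and carriage above 3 N).
It fails at once if the robot's fingers push the carriage, its pointer or its rod directly (more than 3 N) (contact force between the fingers and carriage above 3 N).
It fails at once if a tin or the bottle is moved more than 30 mm (distance of any of tin_buttons, tin_pins, pump_bottle from where it was at the start of the episode above 0.03 m).
It also fails if it takes over 48 s, if anything falls off the work surface, if the arm or the gripper's body presses on something with over 40 N, if the wrist force passes 120 N, or if a joint passes its speed limit or range.

ROBOT

A 6-joint arm with a two-finger parallel gripper is mounted at the origin on the work surface; the furniture and walls round the work are solid. World frame = base frame: x ahead of the robot, y to its left, z up, the work surface at z = 0. Lengths are in mm, angles in degrees, forces in N, time in s.
With the tool pointing down it reaches from about 150 to 775 mm from the base axis. Payload 6.1 kg.
Tool frame: the origin (TCP) lies on the centre line of the jaws, within the pads' length; the fingertips stand r.nose_length ahead of it and the grasp point (between the pads) lies 2 mm behind it (r.nose_length is the distance from the TCP to the fingertips, in mm); z points along the fingers, y is the line along which they close (so a half turn about z gives the same grasp; the last joint's range is limited). The gripper opens to 85 mm and grips with 20 to 120 N. Pads are 22 mm wide; open, the fingers measure 114 mm over their backs; the gripper's body (76 mm by 85 mm) begins 54 mm behind the grasp point. The pads swing forward as they close: fully open they stand 13 mm farther back than shut.
Start: joints at [71.047, 7.208, -2.269, 80.523, 0, 90], TCP at [170.513, 496.522, 248.295] pointing down, gripper open.
Joint ranges: [-155.77, 155.77], [-54.66, 111.73], [-72.52, 77.12], [-102.08, 115.82], [-83.92, 84.16], [-180, 180]. Speed limits (degrees/s): [136.94, 136.94, 172.46, 180, 180, 180].

INTERFACE

Orientations are given as a 3x3 rotation matrix whose columns are the frame's x, y, z axes.
In Python, from cell import r, probe_bus, order, grab_frame gives the robot as it stands (r), with the cameras as plain functions, the readings (probe_bus) and the job (order).
- The arm moves only by the tool send_path, called after "Emit:" by a JSON object that holds its "fn" and its "kwargs", one argument or row to a line. Schema: {"type":"object","properties":{"motion":{"type":"array","items":{"type":"array","items":{"type":"array","items":{"type":"number"},"minItems":7,"maxItems":7},"minItems":1,"maxItems":12},"minItems":1,"maxItems":1},"squeeze":{"type":"number"},"only":{"type":"string"},"quiet":{"type":"boolean"},"lines":{"type":"string"}},"required":["motion"],"additionalProperties":false}. motion is a list that holds a single list of rows (three levels of brackets), with 1 to 12 rows, each of 7 numbers: a rotation vector rx, ry, rz in degrees, then dx, dy, dz in mm, then the finger opening in mm; each row is the pose to reach, as a shift and turn from the pose commanded when the call began, along the tool's axes at that moment; what a row does not reach only later rows make up. A row lasts 1/8 s, in which the tool goes at most 62.5 mm and 10.7 degrees, less where a joint would pass 70% of its speed; a pose out of reach is approached as far as the arm can. The fingers move at their own pace and stop on an object; squeeze is the grip in N (left out, the last holds). Time passes only in rows, so rows that do not move let the fingers close. The tool returns the time, the measured TCP pose, the force, the opening and the grip force at its end. only (a regular expression) keeps the lines of the reply that match it, lines (a string "A,B") keeps lines A to B, and quiet returns only ok. Input that does not fit is refused with a message, and nothing moves.
- probe_bus.get_state(): the state, without advancing time (a new reading comes with each control period).
- grab_frame(name): name is "scene" or "top"; returns a dict with "frame" (480x640x3 uint8, red, green, blue), "K" (3x3 intrinsics, pixels), "k1" (the pictures are not rectified: a ray, as slopes to the right and down, at radius r is drawn at 1 + k1 r^2 times it, then the intrinsics apply), "rvec" (rotation vector, rad) and "tvec" (3), from world to camera coordinates, as OpenCV has them. Camera axes: x right, y down, z forward; pixel columns grow to the right and rows downward; lengths in mm; the calibration is good to about 2 mm. A picture is of the moment at which its call begins. There is no depth.
- order.sign_off(): hands the job in; it is judged then, once.
The state is a dict: "t": time; "q": joint angles; "qvel": joint speeds; "joint_torque": joint torques, N m; "position": TCP position; "eef_rot": TCP orientation; "wrist_force": force on the tool from outside, world axes, zero at the start; "ft_torque": the same for the moment, N m; "gripper_width": finger opening in mm; "gripper_force": force on a finger pad.
Only numpy, scipy, OpenCV 4.12 (cv2) and the standard library are available. Lean on these libraries where they do the work, as an engineer would, in place of code of your own. Each camera call takes 0.05 s, during which the arm holds its last target. There are 200 camera calls.

## Working session

There is one attempt and no reset: what is moved stays moved. The work goes in short steps, Python scripts to look and compute and a tool call to move; the robot and the scene stay as the last step left them, time stands still between calls to the robot, and variables do not carry over. Pictures are saved under pics/ and viewed, at most 10 in all, crops included, and the job is handed in when it is done.

```bash
ls; mkdir -p pics
```

Run:
```python
from cell import r, probe_bus, order, grab_frame
import cv2
for n in("scene","top"):
    f=grab_frame(n); cv2.imwrite(f"pics/{n}0.png",f["frame"][:,:,::-1]); print(n,f["K"],f["k1"],f["rvec"],f["tvec"])
s=probe_bus.get_state(); print(s["t"],s["position"],s["eef_rot"],r.nose_length,s["gripper_width"])
```

```text
cell.py
pics
scene [[619.92773046   0.         323.48049702]
 [  0.         619.92773046 245.00863963]
 [  0.           0.           1.        ]] -0.2088594011913416 [ 0.75570697 -2.41326653  1.34776617] [ 328.31277326  210.74849416 1667.09907373]
top [[543.00133376   0.         319.00099704]
 [  0.         543.00133376 240.41795363]
 [  0.           0.           1.        ]] -0.0968659850639911 [ 2.16220989 -2.18652486  0.10689192] [1.67553473e-01 4.33366338e+02 1.78374751e+03]
0.1 [170.43923951 496.21393125 247.61137441] [[-9.45766719e-01  3.24846338e-01 -4.11118684e-04]
 [ 3.24846595e-01  9.45765791e-01 -1.32613585e-03]
 [-4.19683877e-05 -1.38776566e-03 -9.99999036e-01]] 17.0 85.34607624354595
```

View pics/scene0.png

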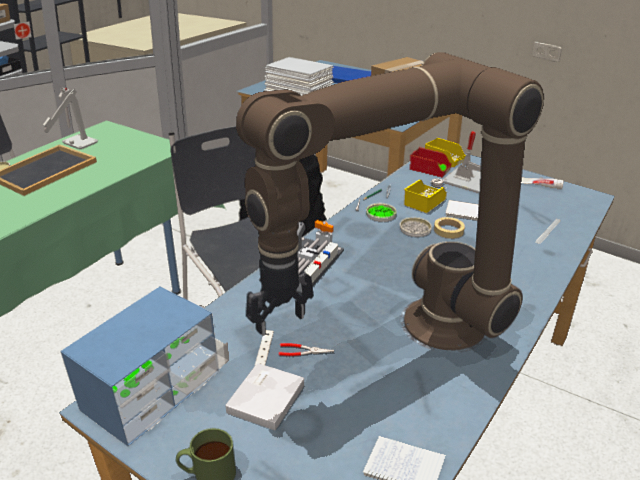

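View pics/top0.png

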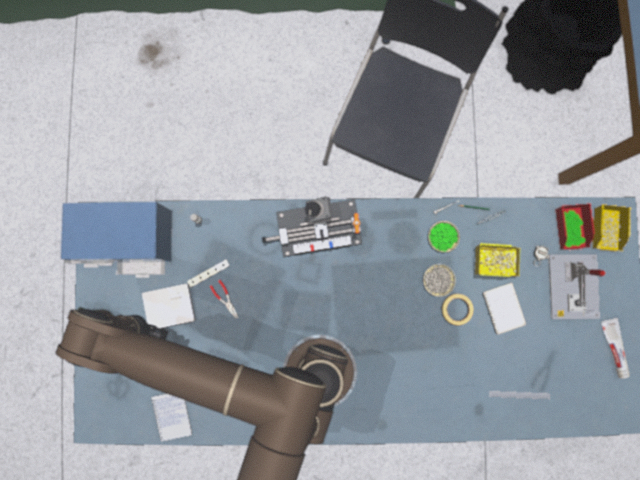

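The scene view is blocked by the arm. The top view shows the fixture clearly around (318,228), with its left end near px 265 and the orange clamp near (358,222). I'll enlarge that area.

Run:
```python
import cv2
a=cv2.imread("pics/top0.png")[190:265,255:375]
cv2.imwrite("pics/crop0.png",cv2.resize(a,None,fx=6.6,fy=6.6,interpolation=cv2.INTER_CUBIC))
```

```text
(no output)
```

View pics/crop0.png

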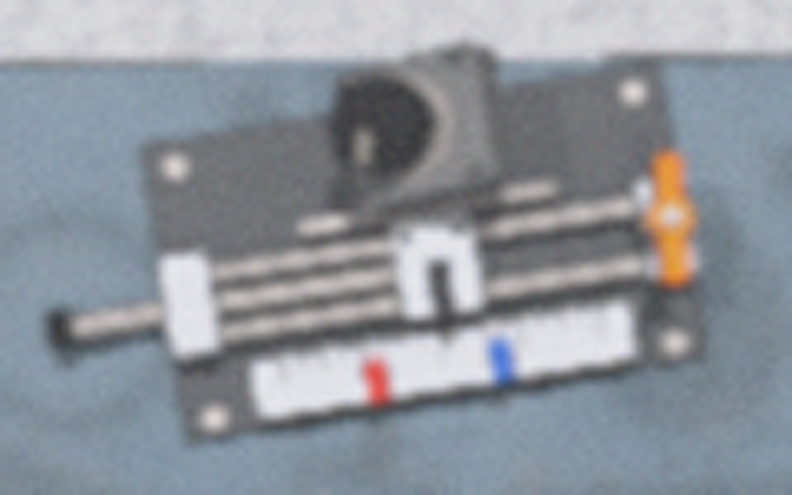

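The crop shows the scale-bar corners at (252,362), (630,302), (637,355) and (257,415). The red mark is at (376,382), the blue at (502,361), the pointer tip at (445,320) and the clamp centre at (672,215). The plate corners are at (147,143), (655,62), (706,355) and (190,440). I'll fit the fixture pose to these points.

Create h.py:
```python
import numpy as np, cv2
from scipy.spatial.transform import Rotation as R
def proj(f,P): return cv2.projectPoints(np.array(P,float).reshape(-1,1,3),f["rvec"],f["tvec"],f["K"],np.array([f["k1"],0,0,0.]))[0][:,0]
def ray(f,uv,z):
    n=cv2.undistortPoints(np.array([[uv]],float),f["K"],np.array([f["k1"],0,0,0.]))[0,0]
    M=cv2.Rodrigues(np.array(f["rvec"],float))[0]; c=-M.T@np.ravel(f["tvec"]); d=M.T@np.r_[n,1]
    return c+d*(z-c[2])/d[2]
def fix(p): # x,y,yaw -> R,t
    return R.from_euler("z",p[2]).as_matrix(), np.r_[p[0],p[1],0]
```

Run:
```python
from h import *; from cell import r, probe_bus, order, grab_frame
from scipy.optimize import least_squares
f=grab_frame("top")
px=lambda u,v:(255+(u+.5)/6.6-.5,190+(v+.5)/6.6-.5)
plate=[(147,143),(655,62),(706,355),(190,440)]; bar=[(252,362),(630,302),(637,355),(257,415)]
uv=np.array([px(*q) for q in plate+bar+[(672,215),(376,382),(502,361),(445,320)]])
def model(p):
    M,t=fix(p); x0=p[3]
    P=[[x0+155,135,10],[x0+155,-135,10],[x0,-135,10],[x0,135,10],[-38,95,45],[-38,-95,45],[-66,-95,45],[-66,95,45],[p[4],-120,90],[p[5],p[6],53],[p[5],p[7],53],[p[8],p[9],55]]
    return proj(f,np.array(P)@M.T+t)
s=least_squares(lambda p:(model(p)-uv).ravel(),[450,30,.15,-80,0,-50,35,-35,-30,0],x_scale=[10,10,.1]+[10]*7,loss="soft_l1")
np.set_printoptions(precision=2,suppress=True)
p=s.x; print(p,np.degrees(p[2])); print(((model(p)-uv)*6.6).T)
np.save("p.npy",p)
M,t=fix(p)
for n,q in(("bottle",(196,215)),("green",(443,236)),("pins",(439,280))): print(n,ray(f,q,20))
# knob circle: top cap at 40mm out, center observed crop ~ (385,122)
a=np.array([0,.5,.866]); 
for d,q in((40,(383,122)),(40,(388,125))):
  for z in (140,150,160,165): w=M.T@(ray(f,px(*q),z)-t); print(z,w, "27mm pt",w-13*a)
```

```text
[470.9   -6.06   0.15 -69.92  -4.43 -58.67  35.18 -27.93 -34.1   -3.33] 8.527858522604127
[[-8.25  6.36  6.12 -4.71 -1.48 -1.98  0.31  2.28  0.81 -0.06  0.06 -0.  ]
 [-1.07 -3.31  2.1   1.87 -0.89 -1.49  0.87  1.67 -0.14 -0.36  0.36 -0.  ]]
bottle [523.59 406.9   20.  ]
green [ 443.66 -419.7    20.  ]
pins [ 296.97 -401.63   20.  ]
140 [ 55.2   12.61 140.  ] 27mm pt [ 55.2    6.11 128.74]
150 [ 53.65  12.77 150.  ] 27mm pt [ 53.65   6.27 138.74]
160 [ 52.1   12.92 160.  ] 27mm pt [ 52.1    6.42 148.74]
165 [ 51.32  13.   165.  ] 27mm pt [ 51.32   6.5  153.74]
140 [ 53.41  10.5  140.  ] 27mm pt [ 53.41   4.   128.74]
150 [ 51.87  10.67 150.  ] 27mm pt [ 51.87   4.17 138.74]
160 [ 50.33  10.84 160.  ] 27mm pt [ 50.33   4.34 148.74]
165 [ 49.56  10.93 165.  ] 27mm pt [ 49.56   4.43 153.74]
```

Mean residual is about 1 px or less, apart from the plate corners. The knob image agrees with mid-face at fixture (55.5,-7.5,105.5). That puts the grip point at about (55.3, 6, 129). The pointer is at about -3.3 and red at about +35.2, so the knob needs roughly +2.1 rad CCW, which is about -122° about tool z.

Add to h.py:
```python
def go(r,Rt,pt):
    s=probe_bus.get_state(); R0=np.array(s["eef_rot"]); p0=np.array(s["position"])
    print("rot",R.from_matrix(R0.T@Rt).as_rotvec(degrees=True).round(1),"d",(R0.T@(pt-p0)).round(1),"dist",np.linalg.norm(pt-p0).round(),"q",np.round(s["q"],1))
def knobpose(p,off):
    M,t=fix(p); a=M@[0,.5,3**.5/2]; y=M@[1,0,0]; z=-a
    return np.c_[np.cross(y,z),y,z], M@[55.3,6,129]+t+a*off
```

Run:
```python
from h import *; from cell import r, probe_bus, order, grab_frame
p=np.load("p.npy"); Rt,pt=knobpose(p,80); print(Rt.round(2),pt); go(r,Rt,pt)
```

```text
[[-0.13  0.99  0.07]
 [ 0.86  0.15 -0.49]
 [-0.5   0.   -0.87]] [518.77210967  47.63648425 198.2820323 ]
rot [ 16.3 -26.9  61. ] d [-475.2 -311.1   49.8] dist 570.0 q [71.   7.2 -2.3 80.5 -0.  90. ]
```

Emit:
{"fn": "send_path", "kwargs": {
  "motion": [
    [[16.3, -26.9, 61, -475, -311, 50, 85], [16.3, -26.9, 61, -475, -311, 50, 85], [16.3, -26.9, 61, -475, -311, 50, 85], [16.3, -26.9, 61, -475, -311, 50, 85], [16.3, -26.9, 61, -475, -311, 50, 85], [16.3, -26.9, 61, -475, -311, 50, 85], [16.3, -26.9, 61, -475, -311, 50, 85], [16.3, -26.9, 61, -475, -311, 50, 85], [16.3, -26.9, 61, -475, -311, 50, 85], [16.3, -26.9, 61, -475, -311, 50, 85], [16.3, -26.9, 61, -475, -311, 50, 85], [16.3, -26.9, 61, -475, -311, 50, 85]]
  ],
  "squeeze": 60
}}

```text
t: 1.65
position: [518.3, 49.1, 198.3]
eef_rot: [[-0.13, 0.989, 0.075], [0.857, 0.15, -0.493], [-0.499, -0.0, -0.867]]
wrist_force: [0.3, 1.4, 0.1]
gripper_width: 85.1
gripper_force: 0.0
```

Run:
```python
from h import *; from cell import r, probe_bus, order, grab_frame
p=np.load("p.npy"); Rt,pt=knobpose(p,80); go(r,Rt,pt); Rt,pt=knobpose(p,-2); go(r,Rt,pt)
f=grab_frame("scene"); a=f["frame"][:,:,::-1][190:310,230:390]
cv2.imwrite("pics/s1.png",cv2.resize(a,None,fx=5,fy=5,interpolation=cv2.INTER_CUBIC))
M,t=fix(p); print((proj(f,[M@[55.3,6,129]+t])-[230,190])*5)
```

```text
rot [ 0.  -0.1  0.1] d [-1.3  0.3  0.8] dist 2.0 q [ 20.6  10.5  -9.4  76.8 -29.2 103.7]
rot [ 0.  -0.1  0.1] d [-1.4  0.2 82.8] dist 83.0 q [ 20.6  10.5  -9.4  76.8 -29.2 103.7]
[[286.2879802  179.67018577]]
```

View pics/s1.png

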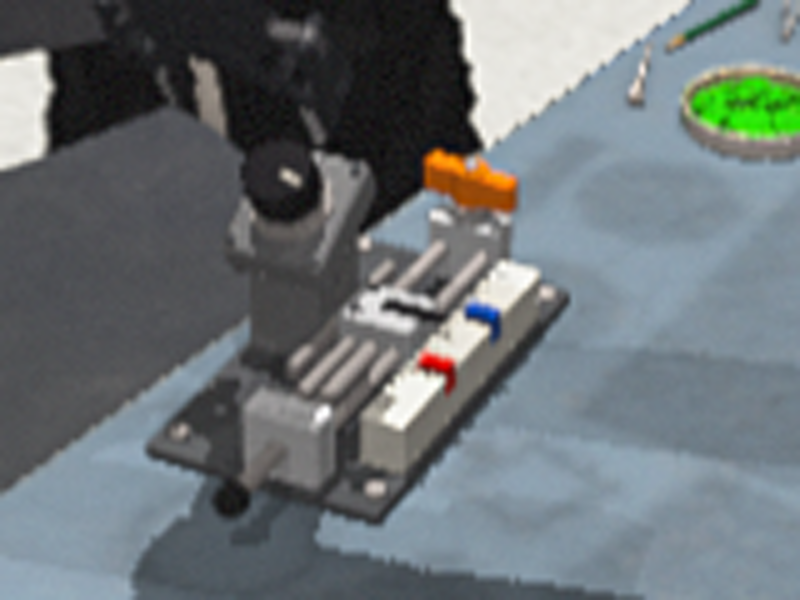

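The scene crop shows the knob at about (283,182), against my prediction of (286,180), so the estimate holds. I'll descend and close.

Emit:
{"fn": "send_path", "kwargs": {
  "motion": [
    [[0, 0, 0, -1.4, 0.2, 42, 85], [0, 0, 0, -1.4, 0.2, 83, 85], [0, 0, 0, -1.4, 0.2, 83, 85]]
  ],
  "squeeze": 60
}}

```text
t: 2.08
position: [523.2, 5.9, 124.9]
eef_rot: [[-0.132, 0.989, 0.071], [0.856, 0.149, -0.494], [-0.499, -0.005, -0.866]]
wrist_force: [-0.5, 0.6, 0.4]
gripper_width: 85.1
gripper_force: 0.0
```

Emit:
{"fn": "send_path", "kwargs": {
  "motion": [
    [[0, 0, 0, 0, 0, 0, 30], [0, 0, 0, 0, 0, 0, 30], [0, 0, 0, 0, 0, 0, 30], [0, 0, 0, 0, 0, 0, 30], [0, 0, 0, 0, 0, 0, 30], [0, 0, 0, 0, 0, 0, 30]]
  ],
  "squeeze": 60
}}

```text
t: 2.82
position: [526.2, 7.1, 128.7]
eef_rot: [[-0.129, 0.989, 0.077], [0.857, 0.15, -0.492], [-0.498, 0.003, -0.867]]
wrist_force: [-1.9, 4.3, 5.9]
gripper_width: 43.1
gripper_force: 60.0
```

Emit:
{"fn": "send_path", "kwargs": {
  "motion": [
    [[0, 0, -20, 0, 0, 0, 30], [0, 0, -20, 0, 0, 0, 30], [0, 0, -40, 0, 0, 0, 30], [0, 0, -40, 0, 0, 0, 30], [0, 0, -60, 0, 0, 0, 30], [0, 0, -60, 0, 0, 0, 30], [0, 0, -80, 0, 0, 0, 30], [0, 0, -80, 0, 0, 0, 30], [0, 0, -100, 0, 0, 0, 30], [0, 0, -100, 0, 0, 0, 30], [0, 0, -100, 0, 0, 0, 30]]
  ],
  "squeeze": 70
}}

```text
t: 4.2
position: [531.3, 14.3, 125.3]
eef_rot: [[-0.951, -0.299, 0.085], [-0.302, 0.825, -0.477], [0.073, -0.479, -0.875]]
wrist_force: [23.1, 30.4, -22.4]
gripper_width: 43.0
gripper_force: 71.9
```

Create look.py:
```python
import sys
from h import *; from cell import r, probe_bus, order, grab_frame
p=np.load("p.npy"); M,t=fix(p); n=sys.argv[1]; f=grab_frame(n)
o=dict(top=(285,215),scene=(285,230))[n]; w=(100,75) if n=="scene" else (80,55)
a=f["frame"][:,:,::-1][o[1]:o[1]+w[1],o[0]:o[0]+w[0]]
cv2.imwrite(f"pics/{sys.argv[2]}.png",cv2.resize(a,None,fx=8,fy=8,interpolation=cv2.INTER_CUBIC))
for y in (25,30,p[6],40): print(y,((proj(f,[M@[-34.1,y,55]+t])+.5-o)*8-.5).round())
print("mark",((proj(f,[M@[p[5],p[6],53]+t])+.5-o)*8-.5).round(),"q",np.round(probe_bus.get_state()["q"],1))
```

```bash
python3 look.py scene s2
```

```text
25 [[213. 222.]]
30 [[206. 229.]]
35.175470861671016 [[200. 236.]]
40 [[194. 242.]]
mark [[260. 257.]] q [ 16.2  11.2 -17.6  64.5 -28.8  -1.6]
```

View pics/s2.png

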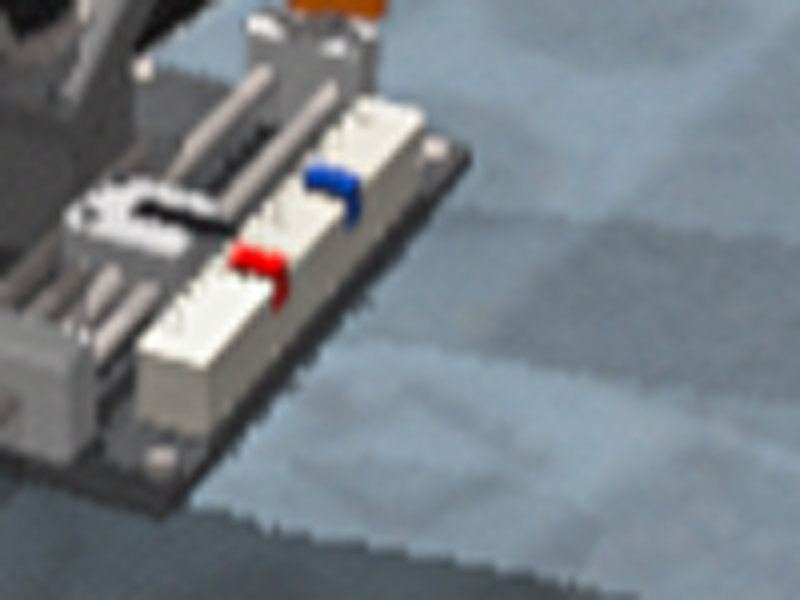

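The red mark is at (258,260), where predicted. The pointer is at about (228,230), which works out to y≈27.5, matching 28 from a 100° turn. The side force suggests the knob centre is about 7 mm from where I assumed, so I'll relieve that and turn a further 23°.

Emit:
{"fn": "send_path", "kwargs": {
  "motion": [
    [[0, 0, 0, -3.5, 3, 0, 30], [0, 0, 0, -7, 6, 0, 30], [0, 0, -10, -7, 6, 0, 30], [0, 0, -23, -7, 6, 0, 30], [0, 0, -23, -7, 6, 0, 30], [0, 0, -23, -7, 6, 0, 30]]
  ],
  "squeeze": 70
}}

```text
t: 5.0
position: [530.3, 16.5, 123.7]
eef_rot: [[-0.757, -0.649, 0.076], [-0.596, 0.639, -0.487], [0.267, -0.414, -0.87]]
wrist_force: [-4.5, 16.4, 3.6]
gripper_width: 42.7
gripper_force: 73.7
```

```bash
python3 look.py scene s3;python3 look.py top t3
```

Run:
```python
import cv2,numpy as np
cv2.imwrite("pics/b3.png",np.vstack([cv2.copyMakeBorder(cv2.imread("pics/s3.png")[120:420,:640],0,0,0,0,0),cv2.imread("pics/t3.png")[:290]]))
```

```text
25 [[213. 222.]]
30 [[206. 229.]]
35.175470861671016 [[200. 236.]]
40 [[194. 242.]]
mark [[260. 257.]] q [ 16.6  11.9 -17.2  65.3 -29.2 -23.9]
25 [[231. 199.]]
30 [[219. 201.]]
35.175470861671016 [[206. 203.]]
40 [[195. 205.]]
mark [[216. 263.]] q [ 16.6  11.9 -17.2  65.3 -29.2 -23.9]
```

View pics/b3.png

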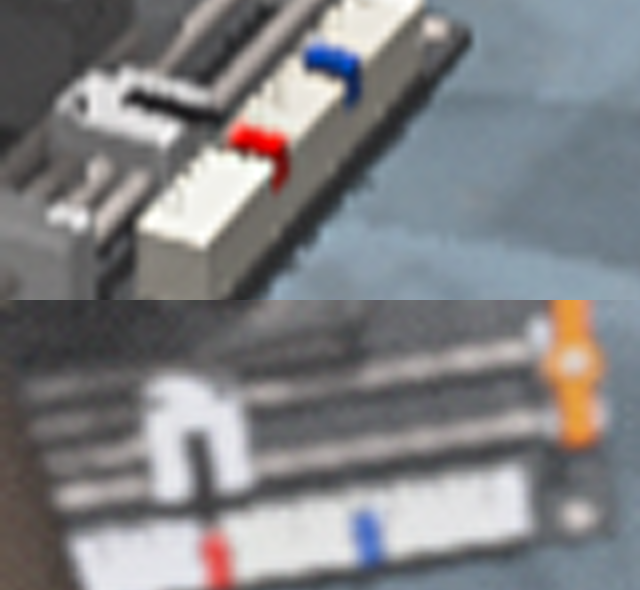

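The top view shows the pointer (206,200) in line with the red mark (216,258). I'll check it numerically with intensity profiles along fixture y.

Run:
```python
from h import *; from cell import r, probe_bus, order, grab_frame
p=np.load("p.npy"); M,t=fix(p); ys=np.arange(20,50,.5)
def prof(f,x,z):
    uv=proj(f,np.c_[np.full(len(ys),x),ys,np.full(len(ys),z)]@M.T+t).astype(np.float32)
    return cv2.remap(f["frame"].astype(np.float32),uv[:,:1],uv[:,1:],cv2.INTER_CUBIC)[:,0]
for n in("top","scene"):
    f=grab_frame(n)
    for x in(-32,-28,-24,-20,-16):
        d=prof(f,x,55).sum(1); m=abs(ys-ys[10:50][d[10:50].argmin()])<9; w=np.clip(np.median(d[m])-d[m],0,None); print(n,x,"ptr",(w*ys[m]).sum()/w.sum(),ys[d.argmin()])
    for x in(-62,-58,-54,-50):
        c=prof(f,x,53); w=np.clip(c[:,0]-c[:,1]-40,0,None); print(n,x,"red",(w*ys).sum()/w.sum())
```

```text
top -32 ptr 35.39801442186231 35.0
top -28 ptr 35.20534546667104 35.0
top -24 ptr 34.78135549405847 35.0
top -20 ptr 34.525495326016326 34.5
top -16 ptr 34.951662876381846 35.0
top -62 red 34.503533584232905
top -58 red 34.380966311234836
top -54 red 34.79897248617491
top -50 red 34.81134077137252
scene -32 ptr 36.22118887748152 36.5
scene -28 ptr 35.66271650857497 35.5
scene -24 ptr 35.51020273371985 35.5
scene -20 ptr 34.51142586438993 34.5
scene -16 ptr 35.358089135341295 35.5
scene -62 red 37.27107024231632
scene -58 red 37.25255075515511
scene -54 red 37.28077527906318
scene -50 red 36.433443330296676
```

Pointer and red agree within about 1–2 mm in both cameras. Releasing and retreating, then on to the clamp, whose bar starts at about 0.12 rad.

Emit:
{"fn": "send_path", "kwargs": {
  "motion": [
    [[0, 0, 0, 0, 0, 0, 85], [0, 0, 0, 0, 0, 0, 85], [0, 0, 0, 0, 0, 0, 85], [0, 0, 0, 0, 0, 0, 85], [0, 0, 0, 0, 0, 0, 85], [0, 0, 0, 0, 0, -50, 85], [0, 0, 0, 0, 0, -100, 85], [0, 0, 0, 0, 0, -100, 85]]
  ],
  "squeeze": 60
}}

```text
t: 6.2
position: [524.3, 64.0, 213.4]
eef_rot: [[-0.759, -0.646, 0.08], [-0.594, 0.637, -0.492], [0.266, -0.421, -0.867]]
wrist_force: [-0.0, 0.2, -1.0]
gripper_width: 84.5
gripper_force: 0.0
```

Run:
```python
from h import *; from cell import r, probe_bus, order, grab_frame
p=np.load("p.npy"); M,t=fix(p); f=grab_frame("top"); im=f["frame"].astype(int)
m=((im[...,0]>180)&(im[...,2]<90)&(im[...,1]>80)&(im[...,1]<190)); m[:190]=0;m[265:]=0;m[:,:330]=0;m[:,375:]=0
v,u=np.nonzero(m); Q=np.array([M.T@(ray(f,(a,b),90)-t) for a,b in zip(u,v)])
c=Q.mean(0); e=np.linalg.eigh(np.cov(Q[:,:2].T))[1][:,1]; e*=np.sign(e[0]); ang=-np.arctan2(e[1],e[0])
print(len(u),c,"clamp",ang)
ang=max(0,min(.15,ang)) if len(u)>20 else .12
x=M@[np.cos(ang),-np.sin(ang),0]; z=np.array([0,0,-1.]); y=np.cross(z,x)
B=np.c_[-x,-y,z]
if B[1,1]<0: B=np.c_[x,y,z]
cx=M@[p[4],-120,0]+t
for h in(165,81): go(r,B,np.r_[cx[:2],h])
```

```text
41 [  -6.25007558 -118.24830332   90.        ] clamp 0.08129190411322672
rot [-29.6  -7.3  36.8] d [129.1 -75.3 130. ] dist 198.0 q [ 21.8  11.4  -6.7  79.2 -29.1 -17.9]
rot [-29.6  -7.3  36.8] d [106.5 -40.  202.8] dist 233.0 q [ 21.8  11.4  -6.7  79.2 -29.1 -17.9]
```

Emit:
{"fn": "send_path", "kwargs": {
  "motion": [
    [[-29.6, -7.3, 36.8, 129.1, -75.3, 130, 45], [-29.6, -7.3, 36.8, 129.1, -75.3, 130, 45], [-29.6, -7.3, 36.8, 129.1, -75.3, 130, 45], [-29.6, -7.3, 36.8, 129.1, -75.3, 130, 45], [-29.6, -7.3, 36.8, 129.1, -75.3, 130, 45], [-29.6, -7.3, 36.8, 129.1, -75.3, 130, 45], [-29.6, -7.3, 36.8, 129.1, -75.3, 130, 45], [-29.6, -7.3, 36.8, 129.1, -75.3, 130, 45]]
  ]
}}

```text
t: 7.25
position: [483.1, -125.5, 163.8]
eef_rot: [[-0.998, -0.069, -0.003], [-0.069, 0.998, -0.001], [0.003, -0.0, -1.0]]
wrist_force: [-0.3, -0.5, -0.7]
gripper_width: 44.8
gripper_force: 0.0
```

Run:
```python
from h import *; from cell import r, probe_bus, order, grab_frame
p=np.load("p.npy"); M,t=fix(p); s=probe_bus.get_state(); ang=.09
x=-(M@[np.cos(ang),-np.sin(ang),0]); z=np.array([0,0,-1.]); B=np.c_[x,np.cross(z,x),z]
go(r,B,np.r_[(M@[-5,-119.5,0]+t)[:2],80])
```

```text
rot [-0.  -0.2  0.6] d [-0.9  0.5 83.8] dist 84.0 q [-14.5   5.3 -15.   69.8  -0.1 -18.5]
```

Emit:
{"fn": "send_path", "kwargs": {
  "motion": [
    [[0, 0, 0, -1, 0.5, 42, 45], [0, 0, 0, -1, 0.5, 84, 45], [0, 0, 0, -1, 0.5, 84, 45], [0, 0, 0, -1, 0.5, 84, 45]]
  ]
}}

```text
t: 7.75
position: [484.6, -125.4, 81.5]
eef_rot: [[-0.998, -0.068, -0.001], [-0.068, 0.998, -0.001], [0.001, -0.001, -1.0]]
wrist_force: [-0.3, -0.7, 0.2]
gripper_width: 44.9
gripper_force: 0.0
```

Emit:
{"fn": "send_path", "kwargs": {
  "motion": [
    [[0, 0, 0, 0, 0, 0, 5], [0, 0, 0, 0, 0, 0, 5], [0, 0, 0, 0, 0, 0, 5], [0, 0, 0, 0, 0, 0, 5], [0, 0, 0, 0, 0, 0, 5]]
  ],
  "squeeze": 50
}}

```text
t: 8.38
position: [485.1, -123.9, 82.4]
eef_rot: [[-0.998, -0.068, 0.001], [-0.068, 0.998, 0.004], [-0.002, 0.004, -1.0]]
wrist_force: [-1.6, 9.2, 7.7]
gripper_width: 20.2
gripper_force: 48.7
```

Width is 20 mm, so the pads are probably on the round hub. Turning.

Emit:
{"fn": "send_path", "kwargs": {
  "motion": [
    [[0, 0, 10, 0, 0, 0, 5], [0, 0, 20, 0, 0, 0, 5], [0, 0, 30, 0, 0, 0, 5], [0, 0, 40, 0, 0, 0, 5], [0, 0, 50, 0, 0, 0, 5], [0, 0, 60, 0, 0, 0, 5], [0, 0, 68, 0, 0, 0, 5], [0, 0, 72, 0, 0, 0, 5], [0, 0, 72, 0, 0, 0, 5]]
  ],
  "squeeze": 60
}}

```text
t: 9.5
position: [485.0, -125.4, 82.4]
eef_rot: [[-0.372, 0.928, 0.001], [0.928, 0.372, 0.0], [-0.0, 0.001, -1.0]]
wrist_force: [-1.3, 4.0, 7.2]
gripper_width: 19.9
gripper_force: 59.4
```

Run:
```python
from cell import r, probe_bus, order, grab_frame
s=probe_bus.get_state();print(s["ft_torque"],s["q"])
```

```text
[ 0.58565976  0.32092039 -0.20858646] [-1.45066017e+01  7.72292372e+00 -2.28510421e+01  5.93714052e+01
  1.91839830e-02  5.36371711e+01]
```

Emit:
{"fn": "send_path", "kwargs": {
  "motion": [
    [[0, 0, 0, 0, 0, 0, 45], [0, 0, 0, 0, 0, 0, 45], [0, 0, 0, 0, 0, 0, 45], [0, 0, 0, 0, 0, -50, 45], [0, 0, 0, 0, 0, -100, 45], [0, 0, 0, 0, 0, -150, 45], [0, 0, 0, 0, 0, -150, 45]]
  ]
}}

```text
t: 10.38
position: [486.1, -126.2, 234.3]
eef_rot: [[-0.372, 0.928, 0.005], [0.928, 0.372, -0.002], [-0.004, 0.004, -1.0]]
wrist_force: [0.4, 0.0, 0.2]
gripper_width: 45.2
gripper_force: 0.0
```

Run:
```python
from h import *; from cell import r, probe_bus, order, grab_frame
p=np.load("p.npy"); M,t=fix(p); f=grab_frame("scene"); a=f["frame"][:,:,::-1][190:310,230:390]; s=cv2.resize(a,None,fx=4.5,fy=4.5,interpolation=cv2.INTER_CUBIC)
cv2.imwrite("pics/s5.png",s)
```

```text
(no output)
```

View pics/s5.png

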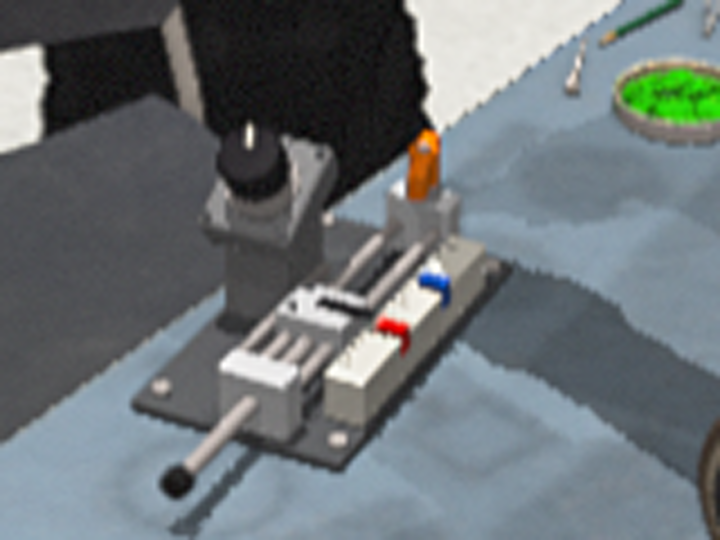

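The handle now points nearly along the fixture, from (415,195) to (430,140). The pointer is still at the red mark. I'll estimate the clamp angle by fitting the bar's silhouette to the orange mask.

Run:
```python
from h import *; from cell import r, probe_bus, order, grab_frame
p=np.load("p.npy"); M,t=fix(p); f=grab_frame("scene"); im=f["frame"].astype(int)
m=((im[...,0]-im[...,2]>70)&(im[...,1]>50)&(im[...,0]-im[...,1]>30)); k=np.zeros_like(m); k[200:260,295:360]=1; m&=k
best=[]
for a in np.arange(.6,1.45,.05):
  b=0
  for ox in range(-12,4,2):
    for oy in range(-126,-113,2):
      for oz in (-4,0,4):
        B=np.array([[i*32,j*7,h+oz] for i in(-1,1) for j in(-1,1) for h in(66,90)],float)
        B[:,:2]=B[:,:2]@np.array([[np.cos(a),-np.sin(a)],[np.sin(a),np.cos(a)]])
        uv=proj(f,(B+[ox,oy,0])@M.T+t)
        g=np.zeros((480*4,640*4),np.uint8)[:0] if 0 else np.zeros(m.shape,np.uint8)
        cv2.fillConvexPoly(g,np.round(cv2.convexHull(uv.astype(np.float32))*16).astype(np.int32),1,shift=4)
        b=max(b,(m&(g>0)).sum()/(m|(g>0)).sum())
  print(round(a,2),round(b,3))
s=probe_bus.get_state(); print(m.sum())
```

```text
0.6 0.343
0.65 0.367
0.7 0.386
0.75 0.406
0.8 0.444
0.85 0.471
0.9 0.504
0.95 0.556
1.0 0.603
1.05 0.655
1.1 0.697
1.15 0.721
1.2 0.76
1.25 0.708
1.3 0.669
1.35 0.627
1.4 0.609
80
```

The fit gives about 1.2 rad. That's probably tight, but I'll regrip and push a further 12° to be sure it's against the stop.

Emit:
{"fn": "send_path", "kwargs": {
  "motion": [
    [[0, 0, 0, 0, 0, 50, 45], [0, 0, 0, 0, 0, 100, 45], [0, 0, 0, 0, 0, 150, 45], [0, 0, 0, 0, 0, 150, 45], [0, 0, 0, 0, 0, 150, 5], [0, 0, 0, 0, 0, 150, 5], [0, 0, 0, 0, 0, 150, 5], [0, 0, 0, 0, 0, 150, 5], [0, 0, 6, 0, 0, 150, 5], [0, 0, 12, 0, 0, 150, 5], [0, 0, 12, 0, 0, 150, 5], [0, 0, 12, 0, 0, 150, 5]]
  ],
  "squeeze": 60
}}

```text
t: 11.98
position: [485.1, -127.4, 82.2]
eef_rot: [[-0.172, 0.985, 0.001], [0.985, 0.172, -0.005], [-0.005, -0.0, -1.0]]
wrist_force: [-0.5, -4.8, 6.1]
gripper_width: 20.1
gripper_force: 65.8
```

```bash
python3 -c "
from cell import r, probe_bus, order, grab_frame
print(probe_bus.get_state()['ft_torque'])"
```

```text
[-1.07147507  0.2304331   0.70514576]
```

Emit:
{"fn": "send_path", "kwargs": {
  "motion": [
    [[0, 0, 0, 0, 0, 0, 45], [0, 0, 0, 0, 0, 0, 45], [0, 0, 0, 0, 0, 0, 45], [0, 0, 0, 0, 0, -50, 45], [0, 0, 0, 0, 0, -100, 45], [0, 0, 0, 0, 0, -150, 45], [0, 0, 0, 60, 0, -150, 45], [0, 0, 0, 120, 0, -150, 45], [0, 0, 0, 180, 0, -150, 45], [0, 0, 0, 180, 0, -150, 45], [0, 0, 0, 180, 0, -150, 45]]
  ]
}}

```text
t: 13.35
position: [453.4, 51.9, 230.1]
eef_rot: [[-0.172, 0.985, -0.002], [0.985, 0.172, -0.001], [-0.0, -0.003, -1.0]]
wrist_force: [-0.6, -0.2, -0.5]
gripper_width: 45.0
gripper_force: 0.0
```

Run:
```python
from h import *; from cell import r, probe_bus, order, grab_frame
f=grab_frame("scene"); a=f["frame"][:,:,::-1][195:295,250:370]; s=cv2.resize(a,None,fx=5,fy=5,interpolation=cv2.INTER_CUBIC)
cv2.imwrite("pics/s6.png",s)
```

```text
(no output)
```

View pics/s6.png

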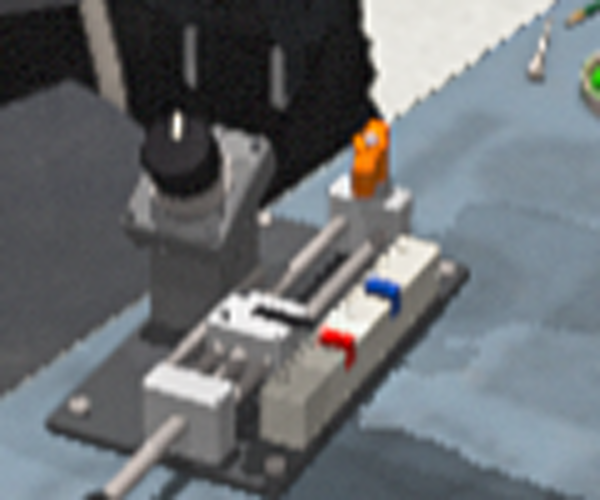

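On the second turn the reaction torque rose to 0.7 N m, so the handle is at its stop. The picture shows the pointer still at the red mark and the gripper clear. Handing in.

```bash
python3 -c "
from cell import r, probe_bus, order, grab_frame
print(order.sign_off())"
```

```text
the job is handed in; nothing more can be done
None
```

The job is handed in, with no verdict returned: the pointer stands on the red mark (about 1–2 mm off by camera), the clamp is against its stop, and the arm is clear; the tins and bottle were never approached.

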